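# Build a strainer cascade on a 50 mL tube

## Robot

A 6-joint arm with a two-finger parallel gripper is mounted at the origin on a cart in front of the work surface, level with it; the furniture and walls round the work are solid. World frame = base frame: x ahead of the robot, y to its left, z up, the work surface at z = 0. Lengths are in mm, angles in rad, forces in N, time in s.
With the tool pointing down it reaches from about 350 to 975 mm from the base axis. Payload 7.1 kg.
Tool frame: the origin (TCP) lies midway between the tips of the shut fingers; the grasp point (between the pads) lies 19 mm behind it (ctrl.grip_depth is the distance from the TCP to the grasp point, in mm); z points along the fingers, y is the line along which they close (so a half turn about z gives the same grasp; the last joint's range is limited). The gripper opens to 88 mm and grips with 3 to 60 N. Pads are 20 mm wide; open, the fingers measure 115 mm over their backs; the gripper's body (75 mm by 178 mm) begins 61 mm behind the grasp point.
Start: joints at [1.144, 0.423, 1.63, -0, 1.089, -0.019], TCP at [247.837, 573.744, 222.675] pointing down, gripper open.
Joint ranges: [-3, 3], [-0.9, 2.11], [0.09, 2.58], [-1.31, 4.45], [0.11, 2.69], [-2.54, 2.54]. Speed limits (rad/s): [2.39, 2.39, 3.01, 3.14, 3.14, 3.14].

## Interface

Orientations are given as a rotation vector (axis times angle).
In Python, from workcell import ctrl, cams gives the robot as it stands.
- The arm moves only by the tool move_arm, never from a script. Its argument "steps" is a list of rows, each a list of 3 entries, a list of its own where there are three numbers: the shift along the tool's x, y, z in units of 25 mm (1.0 is 25 mm), then the turn about the tool's z in units of 5 degrees (1.0 is 5 degrees), then the closure, from 0 (fully open) to 1 (shut). A call has 1 to 20 rows; each row shifts and turns the commanded pose from where the row before left it, along the tool's axes as they then stand; what a row does not reach is not made up. A row lasts 1/12 s, in which the tool goes at most 41.7 mm and 7.16 degrees, less where a joint would pass 70% of its speed; a pose out of reach is approached as far as the arm can. A call is refused whole if a number of a shift passes 1 or a number of a turn 1, either way. A call with a gripper value outside its range is refused whole. The fingers move at their own pace and stop on an object; the grip force is fixed at half the most. Time passes only in rows, so rows that do not move let the fingers close. It gives the time, the measured TCP pose, the force, the opening and the grip force at its end, in the units of the state.
- ctrl.get_obs(): the state, without advancing time (a new reading comes with each control period).
- cams.get_image(name): name is "side" or "top" or "wrist"; returns a dict with "image" (400x640x3 uint8, red, green, blue), "camera_matrix" (3x3 intrinsics, pixels), "xyz" and "rotation" of the camera in the world; the wrist camera has in their place "mount" (4x4, takes a point from camera to tool coordinates, whose origin is the TCP and whose axes are the flange's). Camera axes: x right, y down, z forward; pixel columns grow to the right and rows downward; lengths in mm; the calibration is good to about 2 mm. The wrist camera is an equidistant fisheye: a pixel r from the principal point sees the ray r / f radians off the axis. A picture is of the moment at which its call begins: read the wrist's pose just before it. There is no depth.
- ctrl.close_job(): hands the job in; it is judged then, once.
Trained networks look in the newest picture that a camera, given by its name, has taken for a name from the list of things; names that differ only in an ending like _2 or _b are one class to them, and where a whole thing is asked for, a point or a joint stands for the part that bears it (a point fixed in the world has none). Each returns a list of dicts, best first, with "p" (0 to 1); they miss things now and then, are a little off and sometimes report something else, mostly with a low value. They report only what shows in the picture. A call takes as long as a camera call. They do not tell look-alikes from the thing itself.
- cams.boxes_of(camera, thing): "rect" ([centre column, centre row, width, height] in pixels, round what is visible of it).
- cams.cut_out(camera, thing): "pixels" (400x640 bool, what is visible of it) and "rect" ([centre column, centre row, width, height] in pixels, round what is visible of it).
The state is a dict: "t": time; "qpos": joint angles; "qvel": joint speeds; "joint_torque": joint torques, N m; "ee_pos": TCP position; "orientation": TCP orientation; "ft_force": force on the tool from outside, world axes, zero at the start; "moment": the same for the moment, N m; "width": finger opening in mm; "grasp_force": force on a finger pad.
Only numpy, scipy, OpenCV 4.12 (cv2) and the standard library are available. Lean on these libraries where they do the work, as an engineer would, in place of code of your own. Each camera call takes 0.05 s, during which the arm holds its last target. There are 200 camera calls.

## Task

Set up the filter cascade on the one open tube in the white rack, building it up from the tube one piece at a time: first the green (40 micron) strainer into the tube's mouth, then the blue (70 micron) on the green, then the yellow (100 micron, the coarsest) on the blue, and last the grey pouring funnel on the yellow, each seated fully home, straight and on its shoulder. Leave the capped tubes where they are and the red strainer where it stands in the tray, as its mesh is too fine for this sample.

Things in the scene. Friction and masses are not known exactly. Their poses are not given: they have to be found in the camera images.
- strainer_green: Green (40 micron) cell strainer, 33 mm high, upright, 20 g. Top 18 mm: ribbed collar, 38 mm outside (grip across it), bore 27 mm open above. Below: 15 mm spigot tapering from 24 to 16 mm. The collar's underside is its shoulder. Origin: centre of the bottom end, z up; shoulder at z = 15 mm, rim at 33 mm. Goes first, into the mouth of the open tube.
- strainer_blue: Blue (70 micron) cell strainer, 33 mm high, upright, 20 g. Top 18 mm: ribbed collar, 38 mm outside (grip across it), bore 27 mm open above. Below: 15 mm spigot tapering from 24 to 16 mm. The collar's underside is its shoulder. Origin: centre of the bottom end, z up; shoulder at z = 15 mm, rim at 33 mm. Goes second, into the green one; seated its origin is 18 mm above that one's.
- strainer_yellow: Yellow (100 micron) cell strainer, 33 mm high, upright, 20 g. Top 18 mm: ribbed collar, 38 mm outside (grip across it), bore 27 mm open above. Below: 15 mm spigot tapering from 24 to 16 mm. The collar's underside is its shoulder. Origin: centre of the bottom end, z up; shoulder at z = 15 mm, rim at 33 mm. Goes third, into the blue one; seated its origin is 18 mm above that one's.
- strainer_red: Red (20 micron) cell strainer, 33 mm high, upright, 20 g. Top 18 mm: ribbed collar, 38 mm outside (grip across it), bore 27 mm open above. Below: 15 mm spigot tapering from 24 to 16 mm. The collar's underside is its shoulder. Origin: centre of the bottom end, z up; shoulder at z = 15 mm, rim at 33 mm. Not needed: stays where it stands in the tray.
- funnel: Grey pouring funnel, 53 mm high, upright in the tray, 30 g. Spigot like the strainers' (15 mm long, 24 to 16 mm); shoulder at z = 15 mm under a 38 mm neck; cone from z = 20 to 38 mm; upright rim band from z = 38 to 53 mm, 54 mm outside, 2 mm thick: grip across the band. Origin: centre of the bottom end, z up. Goes last, into the yellow strainer; seated its origin is 18 mm above that one's.
- tube_open: The only open tube: frosted clear 50 mL tube without a cap, 30 mm outside diameter, 115 mm high, bore 26.4 mm at the mouth. Held fast upright in one well of the rack, does not move. Origin: centre of its flat bottom; z up its axis, mouth rim at z = 115 mm. A seated strainer's origin lies at z = 100 mm in this frame.
- tube_capped_1: 50 mL tube like the open one but closed with a blue screw cap 35 mm wide, 117.5 mm high over all, standing in the rack. Origin: centre of its bottom. Stays where it is.
- tube_capped_2: A second blue-capped 50 mL tube, same size, in the same rack. Origin: centre of its bottom. Stays where it is.
- rack: White plastic tube rack, does not move: 60 mm (its x) by 198 mm (its y), 70 mm high, one row of five wells 38 mm apart along its y axis; tubes stand in the two end wells and the middle one on a floor 6 mm thick. Origin: centre of its underside.
- tray: Shallow white tray, does not move: 270 mm (its x) by 174 mm (its y), walls 30 mm high, floor 2 mm thick. Strainers and funnel stand in it in any arrangement, two rows along its x about 76 mm apart, about 80 mm from place to place in a row. Origin: centre of its underside.
Mind the look-alikes: they are no part of the job. What is meant by the strainer_green is not pink, and is the smaller of those in its own colour.

How it is judged (in metres and radians):
On the way, in this order (a step that is already met when the one before it is completed fails the run):
1. the green strainer is seated in the open tube (z of strainer_green in the frame of tube_open between 0.097 and 0.103 m and horizontal distance between strainer_green and tube_open below 0.008 m and angle between the z axis of strainer_green and the z axis of tube_open, either way round below 0.08 rad), for 0.2 s.
2. the blue strainer is seated in the green one (z of strainer_blue in the frame of strainer_green between 0.015 and 0.021 m and horizontal distance between strainer_blue and strainer_green below 0.008 m and angle between the z axis of strainer_blue and the z axis of strainer_green, either way round below 0.08 rad), for 0.2 s.
3. the yellow strainer is seated in the blue one (z of strainer_yellow in the frame of strainer_blue between 0.015 and 0.021 m and horizontal distance between strainer_yellow and strainer_blue below 0.008 m and angle between the z axis of strainer_yellow and the z axis of strainer_blue, either way round below 0.08 rad), for 0.2 s.
4. the funnel is seated in the yellow one (z of funnel in the frame of strainer_yellow between 0.015 and 0.021 m and horizontal distance between funnel and strainer_yellow below 0.008 m and angle between the z axis of funnel and the z axis of strainer_yellow, either way round below 0.08 rad), for 0.2 s.
At the end, for the whole second after the job is handed in: Green in the open tube, blue in green, yellow in blue, funnel in yellow: each seated within 3 mm in height, centred within 8 mm and in line within 0.08 rad. The four at rest; red strainer and capped tubes within 20 mm of where they began (all of step 1 and all of step 2 and all of step 3 and all of step 4 and linear speed of each of strainer_green, strainer_blue, strainer_yellow, funnel below 0.02 m/s and distance of each of strainer_red, tube_capped_1, tube_capped_2 from where it was at the start of the episode below 0.02 m); the robot touches nothing.
It fails at once if the red strainer is moved or lifted (distance of strainer_red from where it was at the start of the episode above 0.03 m).
It fails at once if a capped tube is lifted or pushed away (distance of any of tube_capped_1, tube_capped_2 from where it was at the start of the episode above 0.03 m).
It also fails if it takes over 131 s, if anything falls off the work surface, if the arm or the gripper's body presses on something with over 40 N, if the wrist force passes 120 N, or if a joint passes its speed limit or range.

## Working session

There is one attempt and no reset: what is moved stays moved. The work goes in short steps, Python scripts to look and compute and a tool call to move; the robot and the scene stay as the last step left them, time stands still between calls to the robot, and variables do not carry over. Pictures are saved under pics/ and viewed, at most 15 in all, crops included, and the job is handed in when it is done.

Besides the shell and the picture viewer there is one more tool, called after ">>>" as name(argument=value, ...), one argument or row to a line, values as JSON. move_arm: Moves the arm, as the interface text tells. Its arguments: {"type":"object","properties":{"steps":{"type":"array"}},"required":["steps"]}

```bash
mkdir -p pics; ls; cat > h.py <<'E'
import numpy as np, cv2
from workcell import ctrl, cams
from scipy.spatial.transform import Rotation as R
def ray(im,u,v):
    K=im["camera_matrix"]; d=np.linalg.inv(K)@[u,v,1]
    return np.array(im["xyz"]), np.array(im["rotation"])@d
def at_z(im,u,v,z):
    o,d=ray(im,u,v); return o+d*(z-o[2])/d[2]
E
python3 - <<'E'
from h import *
o=ctrl.get_obs(); print(o)
ims={}
for c in ["top","side","wrist"]:
    im=cams.get_image(c); cv2.imwrite(f"pics/{c}0.png",im["image"][:,:,::-1])
    print(c,{k:np.round(v,3).tolist() for k,v in im.items() if k!="image"})
    if c=="wrist": continue
    for t in ["strainer_green","strainer_blue","strainer_yellow","strainer_red","funnel","tube_open","tube_capped_1","rack","tray"]:
        print(t,[(round(b["p"],2),np.round(b["rect"]).tolist()) for b in cams.boxes_of(c,t)][:5])
E
```

```text
pics
{'t': 0.0, 'qpos': array([ 1.14398017e+00,  4.23844062e-01,  1.63067348e+00, -9.47611722e-06,
        1.08857894e+00, -1.90271169e-02]), 'qvel': array([ 5.84819844e-04, -5.54624470e-04,  8.06260329e-04,  1.02305958e-03,
        1.60131009e-03, -4.28739024e-07]), 'joint_torque': array([ 1.50403015e-03, -5.44639242e+01, -2.73651356e+01,  6.44334080e-02,
        2.30402488e-02, -1.25398810e-04]), 'ee_pos': array([247.63221929, 573.25758782, 221.90616599]), 'orientation': array([-6.36051861e-01, -3.07619890e+00,  2.30643681e-03]), 'ft_force': array([0.5777854 , 0.12684863, 0.5921222 ]), 'moment': array([-0.01541764,  0.01171694, -0.03487231]), 'grasp_force': 0.0, 'width': 87.93315954888142}
top {'camera_matrix': [[399.377, 0.0, 320.276], [0.0, 399.377, 199.443], [0.0, 0.0, 1.0]], 'xyz': [484.272, 3.156, 895.368], 'rotation': [-2.207, 2.165, -0.046]}
strainer_green [(0.91, [359.0, 184.0, 29.0, 20.0]), (0.79, [364.0, 227.0, 18.0, 20.0]), (0.75, [411.0, 200.0, 16.0, 19.0])]
strainer_blue [(0.63, [447.0, 201.0, 21.0, 18.0])]
strainer_yellow [(0.54, [411.0, 242.0, 24.0, 19.0])]
strainer_
[... 706 characters left out ...]
288.0, 241.0, 17.0, 16.0]), (0.2, [331.0, 266.0, 13.0, 18.0])]
strainer_red [(0.82, [361.0, 244.0, 17.0, 18.0])]
funnel [(0.9, [291.0, 260.0, 23.0, 28.0]), (0.18, [329.0, 157.0, 34.0, 56.0])]
tube_open [(0.58, [324.0, 124.0, 9.0, 20.0])]
tube_capped_1 [(0.55, [289.0, 243.0, 20.0, 19.0]), (0.54, [334.0, 153.0, 13.0, 24.0]), (0.46, [330.0, 141.0, 14.0, 32.0])]
rack [(0.87, [328.0, 158.0, 35.0, 55.0])]
tray [(0.7, [330.0, 261.0, 132.0, 64.0]), (0.34, [290.0, 263.0, 23.0, 33.0])]
wrist {'camera_matrix': [[309.707, 0.0, 322.426], [0.0, 309.707, 197.354], [0.0, 0.0, 1.0]], 'mount': [[-0.0, -0.961, -0.277, 75.911], [1.0, -0.0, 0.001, -0.353], [-0.001, -0.277, 0.961, -161.99], [0.0, 0.0, 0.0, 1.0]]}
```

```bash
python3 - <<'E'
import cv2,numpy as np
a=cv2.imread('pics/top0.png')[125:285,170:500]
b=cv2.imread('pics/side0.png')[100:305,250:405]
a=cv2.resize(a,(795,385),interpolation=cv2.INTER_CUBIC)
cv2.imwrite('pics/topc.png',a)
cv2.imwrite('pics/sidec.png',cv2.resize(b,None,fx=2.9,fy=2.9,interpolation=cv2.INTER_CUBIC))
E
```

```text
(no output)
```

View pics/topc.png

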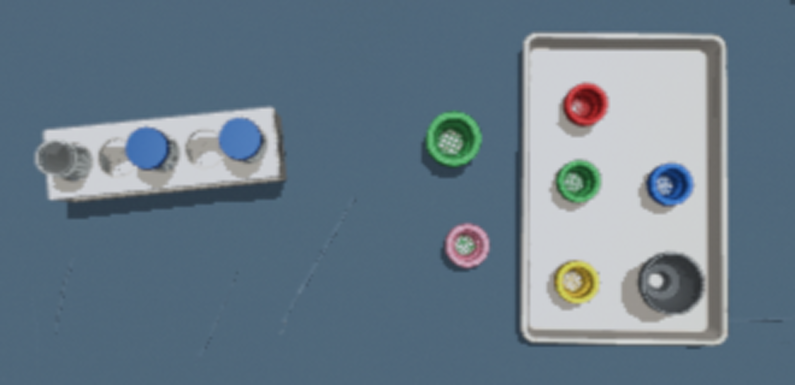

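View pics/sidec.png

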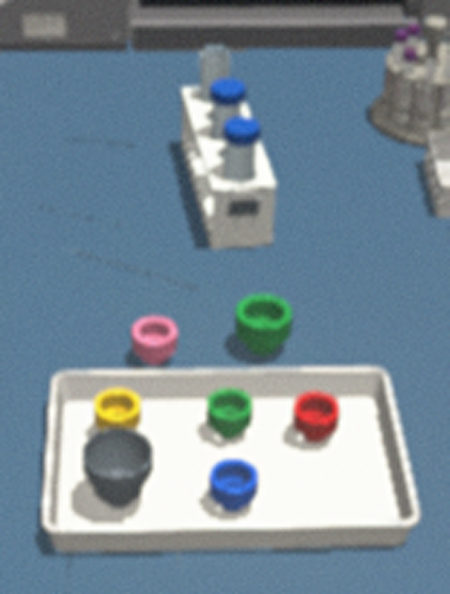

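```bash
cat >> h.py <<'E'
_g=cams.get_image
def gi(c):
    o=ctrl.get_obs(); im=_g(c)
    if c=="wrist":
        M=np.array(im["mount"]); Rt=R.from_rotvec(o["orientation"]).as_matrix()
        im["xyz"]=o["ee_pos"]+Rt@M[:3,3]; im["rotation"]=Rt@M[:3,:3]
    else: im["rotation"]=R.from_rotvec(im["rotation"]).as_matrix()
    return im
def ray(im,u,v):
    K=im["camera_matrix"]
    if "mount" in im:
        x,y=u-K[0,2],v-K[1,2]; r=np.hypot(x,y)+1e-9; t=r/K[0,0]
        d=np.array([x/r*np.sin(t),y/r*np.sin(t),np.cos(t)])
    else: d=np.linalg.inv(K)@[u,v,1]
    return np.array(im["xyz"]), im["rotation"]@d
def proj(im,p):
    K=im["camera_matrix"]; c=im["rotation"].T@(np.asarray(p,float)-im["xyz"])
    if "mount" in im:
        r=np.hypot(c[0],c[1])+1e-9; t=np.arctan2(r,c[2]); return K[0,2]+K[0,0]*t*c[0]/r, K[1,2]+K[0,0]*t*c[1]/r
    q=K@c; return q[0]/q[2],q[1]/q[2]
E
python3 - <<'E'
from h import *
im=gi("top")
for n,u,v,z in [("green",411,200,27),("blue",447,201,27),("yellow",410.5,242,27),("red",414,168,27),("funnel",449,243,47),("tubemouth",193.5,190,121),("cap1",271,183,123),("cap2",232,186,123),("biggreen",358.5,183,30),("pink",364,227,27)]:
    print(n,at_z(im,u,v,z).round(1))
E
```

```text
green [ 535.3 -181.1   27. ]
blue [ 534.6 -258.9   27. ]
yellow [ 444.5 -180.6   27. ]
red [ 605.3 -187.1   27. ]
funnel [ 444.9 -257.2   47. ]
tubemouth [541.4 262.5 121. ]
cap1 [557.7 110.9 123. ]
cap2 [550.4 186.8 123. ]
biggreen [570.  -66.5  30. ]
pink [474.8 -80.   27. ]
```

>>> move_arm(
  steps=[
    [[0,0,-0.1],0.95,0.3],
    [[0,0,-0.1],0.95,0.3],
    [[0,0,-0.1],0.95,0.3],
    [[0,0,-0.1],0.95,0.3],
    [[0,0,-0.1],0.95,0.3],
    [[0,0,-0.1],0.95,0.3],
    [[0,0,-0.1],0.95,0.3],
    [[0,0,-0.1],0.95,0.3],
    [[0,0,-0.1],0.95,0.3],
    [[0,0,-0.1],0.95,0.3],
    [[0,0,-0.1],0.95,0.3],
    [[0,0,-0.1],0.95,0.3],
    [[0,0,-0.1],0.95,0.3],
    [[0,0,-0.1],0.97,0.3],
  ],
)

```text
t: 2.27
ee_pos: [247.8, 573.7, 257.8]
orientation: [2.225, 2.218, -0.0]
ft_force: [0.7, 0.1, 0.8]
width: 61.6
grasp_force: 0.0
```

>>> move_arm(
  steps=[
    [[-1,0.38,0],0,0.3],
    [[-1,0.38,0],0,0.3],
    [[-1,0.38,0],0,0.3],
    [[-1,0.38,0],0,0.3],
    [[-1,0.38,0],0,0.3],
    [[-1,0.38,0],0,0.3],
    [[-1,0.38,0],0,0.3],
    [[-1,0.38,0],0,0.3],
    [[-1,0.38,0],0,0.3],
    [[-1,0.38,0],0,0.3],
    [[-1,0.38,0],0,0.3],
    [[-1,0.38,0],0,0.3],
    [[-1,0.38,0],0,0.3],
    [[-1,0.38,0],0,0.3],
    [[-1,0.38,0],0,0.3],
    [[-1,0.38,0],0,0.3],
    [[-1,0.38,0],0,0.3],
    [[-1,0.38,0],0,0.3],
    [[-1,0.38,0],0,0.3],
    [[-1,0.38,0],0,0.3],
  ],
)

```text
t: 3.93
ee_pos: [438.5, 72.6, 257.9]
orientation: [2.221, 2.222, 0.001]
ft_force: [0.8, -0.2, 0.5]
width: 61.5
grasp_force: 0.0
```

>>> move_arm(
  steps=[
    [[-1,0.3,0],0,0.3],
    [[-1,0.3,0],0,0.3],
    [[-1,0.3,0],0,0.3],
    [[-1,0.3,0],0,0.3],
    [[-1,0.3,0],0,0.3],
    [[-1,0.3,0],0,0.3],
    [[-1,0.3,0],0,0.3],
    [[-1,0.3,0],0,0.3],
    [[-1,0.3,0],0,0.3],
    [[-1,0.3,0],0,0.3],
    [[0,0,0],0,0.3],
    [[0,0,0],0,0.3],
  ],
)

```text
t: 4.93
ee_pos: [513.3, -177.0, 257.5]
orientation: [-2.223, -2.219, -0.0]
ft_force: [0.8, 0.8, -0.8]
width: 61.4
grasp_force: 0.0
```

```bash
python3 - <<'E'
from h import *
o=ctrl.get_obs(); print(o["t"],o["ee_pos"],R.from_rotvec(o["orientation"]).as_matrix().round(3).tolist(),o["qpos"].round(2),o["width"])
im=gi("wrist"); cv2.imwrite("pics/w1.png",im["image"][:,:,::-1])
for t in ["strainer_green","strainer_blue","strainer_yellow","strainer_red","funnel"]:
    for b in cams.boxes_of("wrist",t)[:4]:
        u,v=b["rect"][:2]; print(t,round(b["p"],2),np.round(b["rect"]),at_z(im,u,v,47 if t=="funnel" else 27).round(1))
for n,p in dict(green=(535,-181,35),blue=(535,-259,35),yellow=(444,-181,35),funnel=(445,-257,55)).items(): print(n,np.round(proj(im,p)))
E
```

```text
4.9333 [ 513.30153126 -176.99310986  257.47452862] [[0.002, 1.0, -0.0], [1.0, -0.002, 0.0], [0.0, -0.0, -1.0]] [-0.35  0.26  1.78  0.    1.1  -0.35] 61.37729076329106
strainer_green 0.95 [290.  92.  35.  30.] [473.1 -77.2  27. ]
strainer_green 0.75 [340. 169.  26.  27.] [ 536.4 -176.1   27. ]
strainer_green 0.72 [370.  81.  40.  43.] [572.9 -62.4  27. ]
strainer_blue 0.67 [336. 230.  32.  31.] [ 531.9 -261.4   27. ]
strainer_yellow 0.64 [269. 170.  29.  30.] [ 443.4 -177.2   27. ]
strainer_red 0.78 [392. 176.  32.  30.] [ 604.3 -185.4   27. ]
funnel 0.58 [272. 233.  41.  40.] [ 447.5 -257.3   47. ]
green [340. 174.]
blue [339. 231.]
yellow [268. 174.]
funnel [270. 235.]
```

View pics/w1.png

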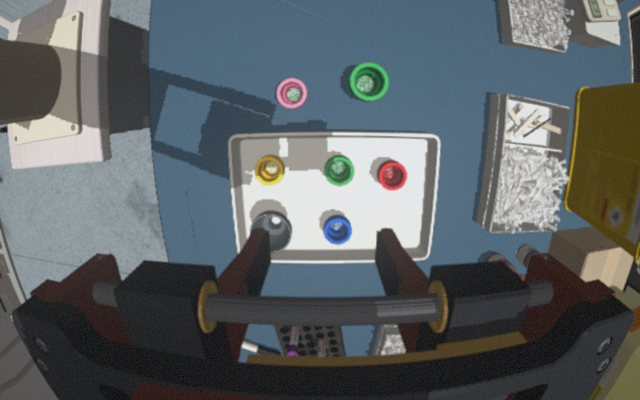

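```bash
cat >> h.py <<'E'
PROF={"s":[(0,8),(15,12),(15,19),(33,19)],"f":[(0,8),(15,12),(15,19),(20,19),(38,27),(53,27)]}
def hullmask(pts,shape=(1600,2560)):
    m=np.zeros(shape,np.uint8); cv2.fillConvexPoly(m,cv2.convexHull(np.round(np.float32(pts)*4).astype(np.int32)),1); return m
def model(im,xyz,prof):
    a=np.linspace(0,2*np.pi,48)
    return [proj(im,np.array(xyz)+[r*np.cos(t),r*np.sin(t),z]) for z,r in prof for t in a]
def cen(m):
    M=cv2.moments(m,True); return np.array([M["m10"],M["m01"]])/M["m00"]/4, M["m00"]/16
HUE={"green":(45,80),"blue":(100,118),"yellow":(20,34),"red":(0,6)}
def fit(im,col,x,y,z0,kind="s",half=24):
    """xy of a strainer whose origin is at height z0, near (x,y): match centroid of coloured hull with model's"""
    u,v=map(int,proj(im,(x,y,z0+25)))
    if kind=="s":
        hsv=cv2.cvtColor(im["image"],cv2.COLOR_RGB2HSV); lo,hi=HUE[col]
        m=((hsv[...,0]>=lo)&(hsv[...,0]<=hi)&(hsv[...,1]>125)&(hsv[...,2]>40)).astype(np.uint8)
    else: m=col.astype(np.uint8)
    w=np.zeros_like(m); w[max(v-half,0):v+half,max(u-half,0):u+half]=1; m=m*w
    n,l,st,_=cv2.connectedComponentsWithStats(m); m=l==1+np.argmax(st[1:,4])
    ys,xs=np.nonzero(m); c=np.concatenate([np.c_[xs+a,ys+b] for a in(-.5,.5) for b in(-.5,.5)])
    c0,A0=cen(hullmask(c)); p=np.array([x,y,z0],float)
    for _ in range(5):
        c1,A1=cen(hullmask(model(im,p,PROF[kind])))
        p[:2]+=(at_z(im,*c0,z0+25)-at_z(im,*c1,z0+25))[:2]
    return p.round(1),round(A0),round(A1)
E
python3 - <<'E'
from h import *
im=gi("wrist"); it=gi("top")
for n,x,y in [("green",535,-180),("blue",533,-259),("yellow",444,-179),("red",604,-186)]:
    print(n,fit(im,n,x,y,2),fit(it,n,x,y,2,half=16))
for c,i in (("wrist",im),("top",it)):
    b=cams.cut_out(c,"funnel")[0]; print(b["rect"],fit(i,b["pixels"],446,-257,2,"f",35))
E
```

```text
green (array([ 540.5, -175.6,    2. ]), 353, 752) (array([ 534.8, -178. ,    2. ]), 205, 278)
blue (array([ 533.3, -261.4,    2. ]), 589, 701) (array([ 546.6, -253.3,    2. ]), 17, 292)
yellow (array([ 443.9, -177. ,    2. ]), 680, 749) (array([ 444.9, -176.4,    2. ]), 253, 283)
red (array([ 594.2, -187.3,    2. ]), 194, 741) (array([ 611. , -182.6,    2. ]), 44, 282)
[272.0, 234.0, 36.7, 44.2] (array([ 447.8, -253.1,    2. ]), 1338, 1414)
[409.6, 242.2, 22.5, 16.4] (array([ 445.1, -183.4,    2. ]), 119, 569)
```

```bash
sed -i 's/HUE={.*/HUE={"green":(38,95),"blue":(104,130),"yellow":(15,38),"red":(0,12)}/; s/\[...,1\]>125)&(hsv\[...,2\]>40)/[...,1]>(150 if col=="blue" else 80))\&(hsv[...,2]>15)/; s/l==1+np.argmax(st\[1:,4\])/np.isin(l,1+np.nonzero(st[1:,4]>=8)[0])/' h.py
python3 - <<'E'
from h import *
im=gi("wrist"); it=gi("top")
print(cv2.cvtColor(im["image"],cv2.COLOR_RGB2HSV)[228:232,322:352:2].tolist()[0])
for n,x,y in [("green",535,-180),("blue",533,-259),("yellow",444,-179),("red",604,-186)]:
    print(n,fit(im,n,x,y,2),fit(it,n,x,y,2,half=16))
E
```

```text
[[20, 11, 141], [110, 148, 172], [110, 172, 218], [110, 163, 183], [110, 141, 143], [109, 101, 170], [109, 61, 204], [108, 87, 175], [108, 74, 182], [107, 69, 144], [109, 102, 105], [111, 124, 105], [110, 139, 134], [110, 167, 212], [111, 111, 213]]
green (array([ 534.6, -178. ,    2. ]), 696, 756) (array([ 535.7, -178.1,    2. ]), 260, 280)
blue (array([ 533.2, -261.6,    2. ]), 547, 703) (array([ 533.3, -254. ,    2. ]), 60, 292)
yellow (array([ 443.9, -176.8,    2. ]), 734, 751) (array([ 444.7, -176.7,    2. ]), 271, 284)
red (array([ 604.4, -184.3,    2. ]), 671, 740) (array([ 601.4, -179.8,    2. ]), 160, 281)
```

>>> move_arm(
  steps=[
    [[-0.04,0.86,0],0,0.4],
    [[0,0,1],0,0.4],
    [[0,0,1],0,0.4],
    [[0,0,1],0,0.4],
    [[0,0,1],0,0.4],
    [[0,0,1],0,0.4],
    [[0,0,1],0,0.4],
    [[0,0,1],0,0.4],
    [[0,0,0.8],0,0.4],
    [[0,0,0.6],0,0.4],
    [[0,0,0.6],0,0.4],
    [[0,0,0.4],0,0.4],
    [[0,0,0.26],0,0.4],
    [[0,0,0],0,0.4],
    [[0,0,0],0,0.4],
    [[0,0,0],0,0.4],
  ],
)

```text
t: 6.87
ee_pos: [535.4, -177.3, 17.0]
orientation: [2.22, 2.221, 0.001]
ft_force: [0.1, 0.9, 0.3]
width: 52.7
grasp_force: 0.0
```

>>> move_arm(
  steps=[
    [[0,0,0],0,0.8],
    [[0,0,0],0,0.8],
    [[0,0,0],0,0.8],
    [[0,0,0],0,0.8],
    [[0,0,0],0,0.8],
    [[0,0,0],0,0.8],
  ],
)

```text
t: 7.37
ee_pos: [535.2, -177.2, 16.8]
orientation: [2.22, 2.221, 0.001]
ft_force: [0.1, 0.8, 5.6]
width: 38.1
grasp_force: 30.0
```

```bash
sed -i 's/150 if col/90 if col/' h.py
python3 - <<'E'
from h import *
print(ctrl.get_obs()["ee_pos"])
im=gi("wrist"); cv2.imwrite("pics/w2.png",im["image"][:,:,::-1])
E
```

```text
[ 535.24526602 -177.24655791   16.82858526]
```

View pics/w2.png

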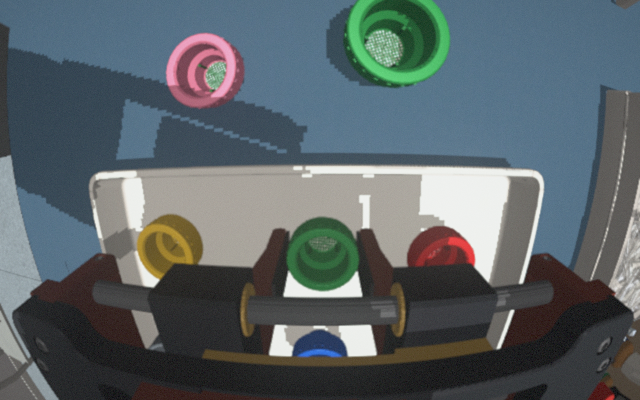

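```bash
python3 - <<'E'
from h import *
im=gi("wrist"); print(fit(im,"green",535,-178,2,half=45))
E
```

```text
(array([ 535.2, -177.8,    2. ]), 4214, 4375)
```

>>> move_arm(
  steps=[
    [[0,0,-0.3],0,0.8],
    [[0,0,-0.6],0,0.8],
    [[0,0,-0.9],0,0.8],
    [[0,0,-0.9],0,0.8],
    [[0,0,-0.9],0,0.8],
    [[0,0,-0.9],0,0.8],
    [[0,0,-0.9],0,0.8],
    [[0,0,-0.9],0,0.8],
    [[0,0,-0.9],0,0.8],
    [[0,0,-0.9],0,0.8],
    [[0,0,-0.4],0,0.8],
  ],
)

```text
t: 8.38
ee_pos: [535.8, -177.4, 231.9]
orientation: [2.218, 2.22, 0.003]
ft_force: [0.8, 0.9, -0.2]
width: 38.2
grasp_force: 30.0
```

>>> move_arm(
  steps=[
    [[0.4,0,0],0,0.8],
    [[0.8,0,0],0,0.8],
    [[1,0,0],0,0.8],
    [[1,0,0],0,0.8],
    [[1,0,0],0,0.8],
    [[1,0,0],0,0.8],
    [[1,0,0],0,0.8],
    [[1,0,0],0,0.8],
    [[1,0,0],0,0.8],
    [[1,0.2,0],0,0.8],
    [[1,0,0],0,0.8],
    [[1,0,0],0,0.8],
    [[1,0,0],0,0.8],
    [[1,0,0],0,0.8],
    [[1,0,0],0,0.8],
    [[0.6,0,0],0,0.8],
    [[0.3,0,0],0,0.8],
    [[0,0,0],0,0.8],
    [[0,0,0],0,0.8],
  ],
)

```text
t: 9.97
ee_pos: [538.8, 200.3, 227.7]
orientation: [-2.219, -2.223, 0.003]
ft_force: [-0.2, -0.3, -0.2]
width: 38.5
grasp_force: 30.0
```

```bash
python3 - <<'E'
from h import *
o=ctrl.get_obs(); print(o["ee_pos"])
im=gi("wrist"); cv2.imwrite("pics/w3.png",im["image"][:,:,::-1]); it=gi("top")
p=o["ee_pos"]; print(fit(im,"green",p[0],p[1],p[2]-14,half=45))
for c,i in (("wrist",im),("top",it)):
    for b in cams.boxes_of(c,"tube_open")[:2]: print(c,b, at_z(i,*b["rect"][:2],121))
print(proj(im,(541,262,121)))
cv2.imwrite("pics/w3c.png",cv2.resize(im["image"][60:280,200:460,::-1],None,fx=2.5,fy=2.5))
E
```

```text
[538.77040823 200.26708445 227.65282543]
(array([538.5, 199.8, 213.7]), 4402, 4418)
wrist {'rect': [323.6, 120.4, 30.6, 38.5], 'p': 0.72} [539.49155591 267.23641445 121.        ]
top {'rect': [271.6, 183.4, 17.0, 21.7], 'p': 0.58} [557.08196104 110.0129137  121.        ]
(np.float64(325.34098986061116), np.float64(126.43140298436455))
```

View pics/w3c.png

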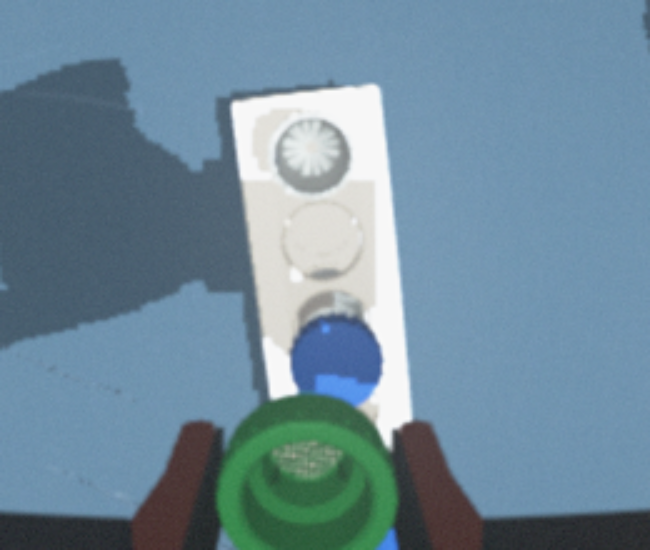

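```bash
python3 - <<'E'
from h import *
im=gi("wrist"); print(ctrl.get_obs()["ee_pos"])
p=at_z(im,324.8-.5+.2,122.4-.3,121); print(p, at_z(im,200+337/2.5-.3,60+361/2.5-.3,123.5))
g=cv2.resize(im["image"][90:160,290:360,::-1],None,fx=8,fy=8,interpolation=cv2.INTER_CUBIC)
for z,r,c in [(121,13.2,(0,0,255)),(121,15,(0,255,255))]:
    pts=np.array([proj(im,p+[r*np.cos(t),r*np.sin(t),0]) for t in np.linspace(0,6.28,60)])
    cv2.polylines(g,[np.int32((pts-[290,90]+.5)*8)],True,c,1)
cv2.imwrite("pics/w3o.png",g)
E
```

```text
[539.62946729 199.53604741 228.65044646]
[541.27362052 264.95210602 121.        ] [550.34908023 191.7935397  123.5       ]
```

View pics/w3o.png

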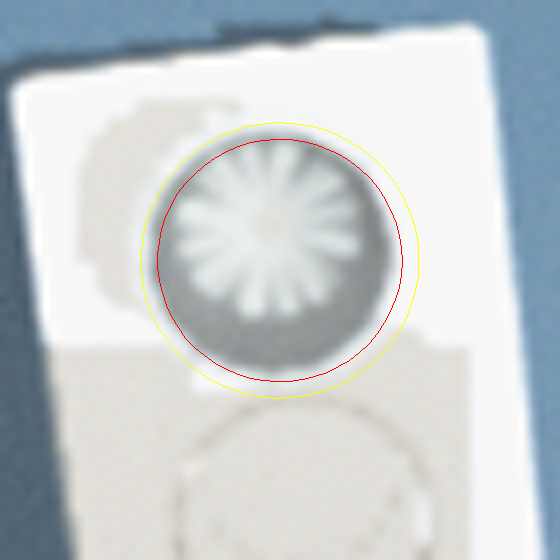

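>>> move_arm(
  steps=[
    [[0.66,0.04,0],0,0.8],
    [[1,0,0],0,0.8],
    [[0.7,0,0],0,0.8],
    [[0.3,0,0],0,0.8],
    [[0,0,0.6],0,0.8],
    [[0,0,1],0,0.8],
    [[0,0,1],0,0.8],
    [[0,0,0.6],0,0.8],
    [[0,0,0],0,0.8],
    [[0,0,0],0,0.8],
    [[0,0,0],0,0.8],
  ],
)

```text
t: 11.13
ee_pos: [541.3, 266.8, 149.7]
orientation: [2.221, 2.221, 0.002]
ft_force: [0.7, -0.6, 0.1]
width: 38.0
grasp_force: 30.0
```

```bash
python3 - <<'E'
from h import *
for _ in range(2):
    im=gi("wrist");o=ctrl.get_obs(); p=o["ee_pos"];print(p,fit(im,"green",p[0],p[1],p[2]-14.8,half=45))
cv2.imwrite("pics/w4.png",cv2.resize(im["image"][150:330,210:430,::-1],None,fx=3,fy=3))
E
```

```text
[541.50576638 266.98850299 150.10222517] (array([541.2, 266.1, 135.3]), 4315, 4400)
[541.50781781 267.09394984 150.20392651] (array([541.3, 266.3, 135.4]), 4302, 4383)
```

View pics/w4.png

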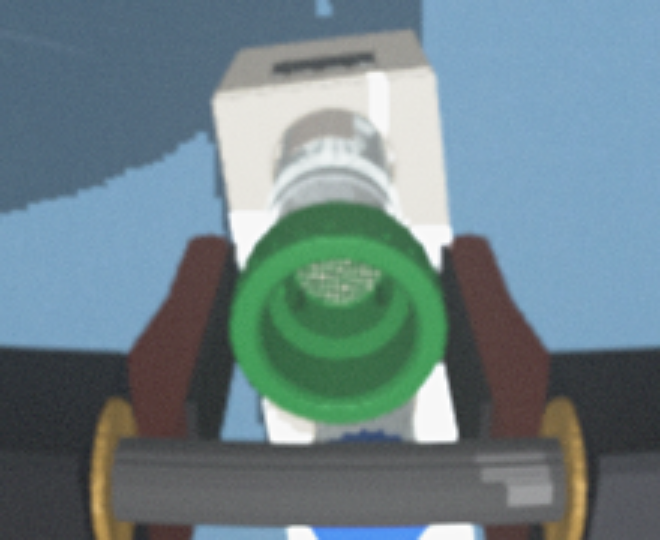

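>>> move_arm(
  steps=[
    [[0,-0.03,0.2],0,0.8],
    [[0,0,0.2],0,0.8],
    [[0,0,0.2],0,0.8],
    [[0,0,0.15],0,0.8],
    [[0,0,0.15],0,0.8],
    [[0,0,0],0,0.8],
  ],
)

```text
t: 11.73
ee_pos: [539.2, 266.7, 125.1]
orientation: [-2.22, -2.222, 0.002]
ft_force: [-0.7, -0.7, -0.3]
width: 38.1
grasp_force: 30.0
```

>>> move_arm(
  steps=[
    [[0,0,0.1],0,0.8],
    [[0,0,0.1],0,0.8],
    [[0,0,0.06],0,0.8],
    [[0,0,0],0,0.8],
  ],
)

```text
t: 12.07
ee_pos: [539.9, 267.0, 120.3]
orientation: [2.221, 2.222, 0.0]
ft_force: [-2.6, -0.8, 5.1]
width: 37.9
grasp_force: 30.0
```

>>> move_arm(
  steps=[
    [[0,0,0.02],0,0.8],
    [[0,0,0],0,0.4],
    [[0,0,0],0,0.4],
    [[0,0,0],0,0.4],
    [[0,0,0],0,0.4],
    [[0,0,-0.5],0,0.4],
    [[0,0,-1],0,0.4],
    [[0,0,-1],0,0.4],
    [[0,0,-1],0,0.4],
    [[0,0,-0.5],0,0.4],
    [[0,0,0],0,0.4],
    [[0,0,0],0,0.4],
  ],
)

```text
t: 13.07
ee_pos: [539.9, 267.0, 219.6]
orientation: [2.22, 2.222, 0.002]
ft_force: [0.0, 0.4, 0.1]
width: 53.1
grasp_force: 0.0
```

```bash
python3 - <<'E'
from h import *
im=gi("wrist");o=ctrl.get_obs(); p=o["ee_pos"];print(p,fit(im,"green",540,266.5,106,half=35))
it=gi("top"); print(fit(it,"green",540,266.5,106,half=20)); s=gi("side"); print(fit(s,"green",540,266.5,106,half=20))
a=cv2.resize(im["image"][150:330,210:430,::-1],None,fx=2,fy=2); b=s["image"][90:180,280:380,::-1]
cv2.imwrite("pics/w5.png",np.hstack([a,cv2.resize(b,None,fx=3.4,fy=4)]))
E
```

```text
[539.21386549 266.66364495 218.41122097] (array([539.9, 266.6, 106. ]), 1674, 1800)
(array([540.5, 268.1, 106. ]), 382, 374)
(array([540.3, 276.9, 106. ]), 146, 155)
```

View pics/w5.png

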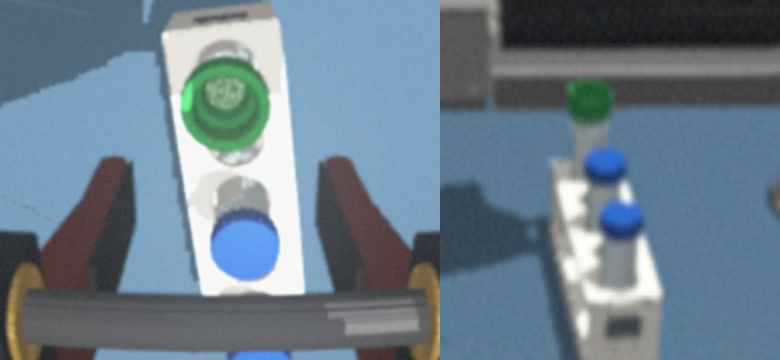

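```bash
python3 - <<'E'
from h import *
s=gi("side"); it=gi("top")
for n,x,y in [("yellow",444.2,-176.8),("red",604,-184.5),("blue",533,-260)]: print(n,fit(s,n,x,y,2,half=14),fit(it,n,x,y,2,half=15))
m=cams.cut_out("side","strainer_green"); print([(b["p"],b["rect"]) for b in m])
P=np.array(model(s,(540,266.6,106),PROF["s"][2:])); print(P.min(0),P.max(0))
hsv=cv2.cvtColor(s["image"],cv2.COLOR_RGB2HSV)[95:130,308:330]; g=(abs(hsv[...,0].astype(int)-60)<20)&(hsv[...,1]>90); ys,xs=np.nonzero(g); print(xs.min()+308,xs.max()+309,ys.min()+95,ys.max()+96)
E
```

```text
yellow (array([ 444.4, -168.9,    2. ]), 223, 246) (array([ 444.7, -176.5,    2. ]), 273, 282)
red (array([ 605.1, -178.9,    2. ]), 237, 248) (array([ 601.7, -175.1,    2. ]), 109, 280)
blue (array([ 534.2, -257.3,    2. ]), 236, 280) (array([ 534.3, -260.6,    2. ]), 278, 294)
[(0.75, [339.8, 213.8, 22.6, 22.9]), (0.66, [303.3, 218.1, 17.0, 15.5]), (0.45, [325.0, 115.2, 13.0, 8.6])]
[317.03719218 109.81618402] [330.06938183 121.22733056]
317 330 110 121
```

>>> move_arm(
  steps=[
    [[-0.5,0,0],0,0.4],
    [[-1,0,0],0,0.4],
    [[-1,0,0],0,0.4],
    [[-1,0,0],0,0.4],
    [[-1,0,0],0,0.4],
    [[-1,0,0],0,0.4],
    [[-1,0,0],0,0.4],
    [[-1,0,0],0,0.4],
    [[-1,0,0],0,0.4],
    [[-1,0,0],0,0.4],
    [[-1,0,0],0,0.4],
    [[-1,0,0],0,0.4],
    [[-1,0,0],0,0.4],
    [[-1,0,0],0,0.4],
    [[-1,0,0],0,0.4],
    [[-1,-0.2,0],0,0.4],
    [[-1,0,0],0,0.4],
    [[-1,0,0],0,0.4],
    [[-1,0,0],0,0.4],
    [[-1,0,0],0,0.4],
  ],
)

```text
t: 15.03
ee_pos: [534.1, -222.4, 218.9]
orientation: [-2.221, -2.221, 0.001]
ft_force: [0.4, -0.6, 0.6]
width: 52.3
grasp_force: 0.0
```

>>> move_arm(
  steps=[
    [[-1,0,0],0,0.4],
    [[-0.6,0,0],0,0.4],
    [[0,0,0.4],0,0.4],
    [[0,0,0.8],0,0.4],
    [[0,0,0.8],0,0.4],
    [[0,0,0.8],0,0.4],
    [[0,0,0],0,0.4],
    [[0,0,0],0,0.4],
  ],
)

```text
t: 15.7
ee_pos: [534.0, -259.4, 147.9]
orientation: [-2.218, -2.22, 0.002]
ft_force: [0.8, -0.1, -0.6]
width: 52.7
grasp_force: 0.0
```

```bash
python3 - <<'E'
from h import *
for _ in range(2):
    p=ctrl.get_obs()["ee_pos"]; im=gi("wrist"); print(p,fit(im,"blue",533.8,-261,2,half=25))
E
```

```text
[ 533.9981196  -259.42468578  147.90195134] (array([ 533. , -260.2,    2. ]), 1334, 1425)
[ 534.96641033 -259.98490204  149.15746267] (array([ 533.1, -260. ,    2. ]), 1329, 1415)
```

>>> move_arm(
  steps=[
    [[-0.02,-0.02,0.5],0,0.4],
    [[0,0,1],0,0.4],
    [[0,0,1],0,0.4],
    [[0,0,0.9],0,0.4],
    [[0,0,0.7],0,0.4],
    [[0,0,0.5],0,0.4],
    [[0,0,0.4],0,0.4],
    [[0,0,0.26],0,0.4],
    [[0,0,0],0,0.4],
    [[0,0,0],0,0.4],
    [[0,0,0],0,0.8],
    [[0,0,0],0,0.8],
    [[0,0,0],0,0.8],
    [[0,0,0],0,0.8],
    [[0,0,0],0,0.8],
    [[0,0,0],0,0.8],
  ],
)

```text
t: 17.13
ee_pos: [535.1, -261.4, 18.5]
orientation: [2.22, 2.221, 0.001]
ft_force: [-1.1, 0.3, 5.8]
width: 37.7
grasp_force: 30.0
```

```bash
python3 - <<'E'
from h import *
for _ in range(2):
    p=ctrl.get_obs()["ee_pos"]; im=gi("wrist"); print(p,fit(im,"blue",533.8,-261,2,half=45))
E
```

```text
[ 535.12584876 -261.38858005   18.53956596] (array([ 535. , -260.2,    2. ]), 4232, 4332)
[ 535.15010105 -261.38075896   18.52273669] (array([ 535. , -260.2,    2. ]), 4234, 4332)
```

>>> move_arm(
  steps=[
    [[0,0,-0.3],0,0.8],
    [[0,0,-0.7],0,0.8],
    [[0,0,-1],0,0.8],
    [[0,0,-1],0,0.8],
    [[0,0,-1],0,0.8],
    [[0,0,-1],0,0.8],
    [[0,0,-1],0,0.8],
    [[0,0,-1],0,0.8],
    [[0.5,0,-0.4],0,0.8],
    [[1,0,0],0,0.8],
    [[1,0,0],0,0.8],
    [[1,0,0],0,0.8],
    [[1,0,0],0,0.8],
    [[1,0,0],0,0.8],
    [[1,0,0],0,0.8],
    [[1,0,0],0,0.8],
  ],
)

```text
t: 18.57
ee_pos: [533.5, -71.5, 202.1]
orientation: [-2.22, -2.221, 0.001]
ft_force: [1.0, 0.1, -0.5]
width: 38.1
grasp_force: 30.0
```

>>> move_arm(
  steps=[
    [[1,0,0],0,0.8],
    [[1,0.2,0],0,0.8],
    [[1,0,0],0,0.8],
    [[1,0,0],0,0.8],
    [[1,0,0],0,0.8],
    [[1,0,0],0,0.8],
    [[1,0,0],0,0.8],
    [[1,0,0],0,0.8],
    [[1,0,0],0,0.8],
    [[1,0,0],0,0.8],
    [[1,0,0],0,0.8],
    [[1,0,0],0,0.8],
    [[0.6,0,0],0,0.8],
    [[0.5,0,0],0,0.8],
    [[0.3,0,0],0,0.8],
    [[0.18,0,0],0,0.8],
    [[0,0,0],0,0.8],
    [[0,0,0],0,0.8],
  ],
)

```text
t: 20.07
ee_pos: [539.2, 265.3, 202.6]
orientation: [2.221, 2.222, -0.001]
ft_force: [-0.4, -0.7, -0.1]
width: 38.3
grasp_force: 30.0
```

```bash
cat > chk.py <<'E'
import sys
from h import *
c,off=sys.argv[1],float(sys.argv[2]); ts=[]
for _ in range(2):
    p=ctrl.get_obs()["ee_pos"]; im=gi("wrist"); print(p.round(1),fit(im,c,p[0],p[1],p[2]-off,half=45))
E
python3 chk.py blue 16.5
```

```text
[539.2 265.3 202.6] (array([537.7, 264.5, 186.1]), 5645, 4295)
[539.2 265.1 202.6] (array([538.2, 264.8, 186.1]), 5272, 4305)
```

```bash
sed -i 's/90 if col/SB if col/; s/^HUE/SB=90\nHUE/' h.py; python3 - <<'E'
import h; from h import *
p=ctrl.get_obs()["ee_pos"]; im=gi("wrist"); print(p.round(1))
for h.SB in (130,150,170): print(fit(im,"blue",p[0],p[1],p[2]-16.5,half=38))
cv2.imwrite("pics/w6.png",cv2.resize(im["image"][130:330,210:430,::-1],None,fx=3,fy=3))
E
```

```text
[539.3 265.  202.6]
(array([539.6, 264.9, 186.1]), 4532, 4304)
(array([539.6, 264.9, 186.1]), 4478, 4310)
(array([539.7, 262.6, 186.1]), 3891, 4267)
```

View pics/w6.png

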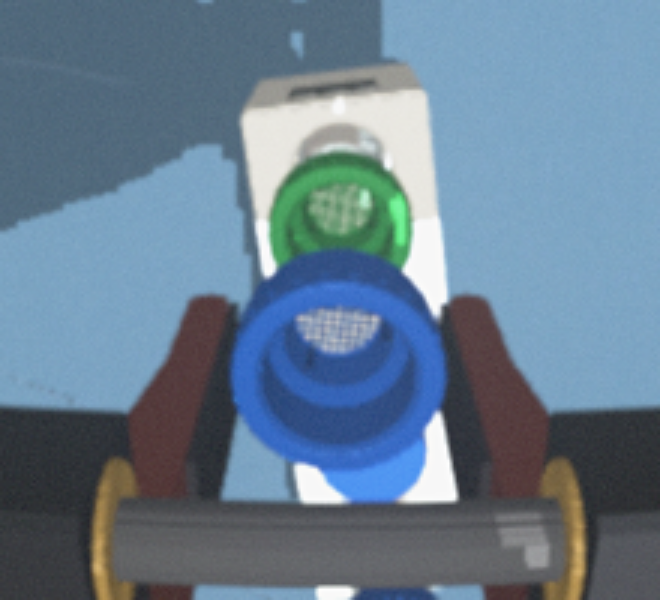

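>>> move_arm(
  steps=[
    [[0.02,0.03,0.4],0,0.8],
    [[0,0,0.7],0,0.8],
    [[0,0,0.5],0,0.8],
    [[0,0,0.2],0,0.8],
    [[0,0,0.15],0,0.8],
    [[0,0,0.15],0,0.8],
    [[0,0,0.15],0,0.8],
    [[0,0,0],0,0.8],
    [[0,0,0],0,0.8],
  ],
)

```text
t: 20.97
ee_pos: [540.2, 266.5, 146.6]
orientation: [2.221, 2.222, 0.0]
ft_force: [-0.3, 0.4, -0.5]
width: 38.2
grasp_force: 30.0
```

>>> move_arm(
  steps=[
    [[0,0,0.08],0,0.8],
    [[0,0,0.06],0,0.8],
    [[0,0,0.04],0,0.8],
    [[0,0,0],0,0.8],
    [[0,0,0],0,0.8],
  ],
)

```text
t: 21.38
ee_pos: [540.0, 266.4, 141.9]
orientation: [-2.221, -2.222, 0.0]
ft_force: [0.3, 0.5, -0.7]
width: 38.1
grasp_force: 30.0
```

>>> move_arm(
  steps=[
    [[0,0,0.04],0,0.8],
    [[0,0,0.04],0,0.8],
    [[0,0,0],0,0.8],
  ],
)

```text
t: 21.63
ee_pos: [540.2, 266.5, 140.1]
orientation: [2.221, 2.222, 0.0]
ft_force: [1.1, 0.1, 0.9]
width: 38.0
grasp_force: 30.0
```

>>> move_arm(
  steps=[
    [[0,0,0.04],0,0.8],
    [[0,0,0.02],0,0.8],
    [[0,0,0],0,0.8],
  ],
)

```text
t: 21.88
ee_pos: [540.2, 266.6, 139.9]
orientation: [2.221, 2.222, 0.001]
ft_force: [-4.4, -1.7, 12.7]
width: 37.8
grasp_force: 30.0
```

>>> move_arm(
  steps=[
    [[0,0,-0.02],0,0.4],
    [[0,0,0],0,0.4],
    [[0,0,0],0,0.4],
    [[0,0,0],0,0.4],
    [[0,0,-0.4],0,0.4],
    [[0,0,-0.8],0,0.4],
    [[0,0,-1],0,0.4],
    [[0,0,-1],0,0.4],
    [[0,0,-0.5],0,0.4],
    [[0,0,0],0,0.4],
    [[0,0,0],0,0.4],
  ],
)

```text
t: 22.8
ee_pos: [540.1, 266.5, 231.8]
orientation: [2.22, 2.222, 0.002]
ft_force: [-0.0, 0.4, -0.6]
width: 52.5
grasp_force: 0.0
```

```bash
cat > stk.py <<'E'
import sys, h; from h import *
h.SB=150; c,z=sys.argv[1],float(sys.argv[2])
p=ctrl.get_obs()["ee_pos"]; im=gi("wrist"); print(p.round(1),fit(im,c,540,266.6,z,half=26))
s=gi("side"); P=np.array(model(s,(540,266.6,z),PROF["s"][2:])); print(P.min(0).round(1),P.max(0).round(1))
a,b=P.min(0).astype(int)-6,P.max(0).astype(int)+6
q=cv2.cvtColor(s["image"],cv2.COLOR_RGB2HSV)[a[1]:b[1],a[0]:b[0]]; lo,hi=HUE[c]
ys,xs=np.nonzero((q[...,0]>=lo)&(q[...,0]<=hi)&(q[...,1]>(140 if c=="blue" else 90))); print(xs.min()+a[0],ys.min()+a[1],xs.max()+a[0]+1,ys.max()+a[1]+1)
cv2.imwrite("pics/stk_%s.png"%c,np.hstack([cv2.resize(im["image"][150:330,210:430,::-1],None,fx=2,fy=2),cv2.resize(s["image"][90:180,280:380,::-1],None,fx=3.4,fy=4)]))
E
python3 stk.py blue 124
```

```text
[540.1 266.5 231.8] (array([540.1, 267.8, 124. ]), 1672, 1885)
[317.1 104.2] [330.3 115.7]
318 105 331 115
```

View pics/stk_blue.png

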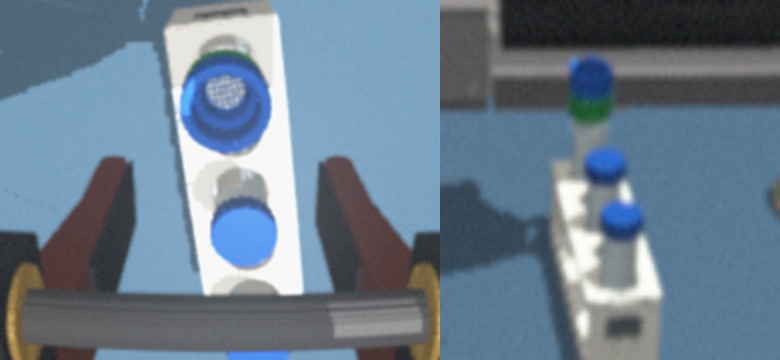

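>>> move_arm(
  steps=[
    [[-0.6,-0.2,0],0,0.4],
    [[-1,-0.21,0],0,0.4],
    [[-1,-0.21,0],0,0.4],
    [[-1,-0.21,0],0,0.4],
    [[-1,-0.21,0],0,0.4],
    [[-1,-0.21,0],0,0.4],
    [[-1,-0.21,0],0,0.4],
    [[-1,-0.21,0],0,0.4],
    [[-1,-0.21,0],0,0.4],
    [[-1,-0.21,0],0,0.4],
    [[-1,-0.21,0],0,0.4],
    [[-1,-0.21,0],0,0.4],
    [[-1,-0.21,0],0,0.4],
    [[-1,-0.21,0],0,0.4],
    [[-1,-0.21,0],0,0.4],
    [[-1,-0.21,0],0,0.4],
    [[-1,-0.21,0],0,0.4],
    [[-1,-0.2,0],0,0.4],
    [[-0.13,-0.07,0.5],0,0.4],
    [[0,0,0.8],0,0.4],
  ],
)

```text
t: 24.57
ee_pos: [443.9, -179.0, 199.0]
orientation: [2.222, 2.218, 0.001]
ft_force: [0.7, 0.5, -0.3]
width: 52.8
grasp_force: 0.0
```

>>> move_arm(
  steps=[
    [[0,0,1],0,0.4],
    [[0,0,0.9],0,0.4],
    [[0,0,0],0,0.4],
    [[0,0,0],0,0.4],
  ],
)

```text
t: 24.9
ee_pos: [442.6, -176.5, 150.1]
orientation: [-2.218, -2.219, 0.003]
ft_force: [1.1, -0.2, -0.5]
width: 52.5
grasp_force: 0.0
```

```bash
python3 - <<'E'
from h import *
for _ in range(2):
    p=ctrl.get_obs()["ee_pos"]; im=gi("wrist"); print(p,fit(im,"yellow",444.2,-176.8,2,half=25))
E
```

```text
[ 442.60057038 -176.53751027  150.07996377] (array([ 444.3, -176.9,    2. ]), 1384, 1407)
[ 443.78482624 -176.91491739  151.25613359] (array([ 444.1, -176.9,    2. ]), 1375, 1397)
```

Aligned; descend 133 mm (5.32 units) and grip.

>>> move_arm(
  steps=[
    [[0,0.03,0.5],0,0.4],
    [[0,0,1],0,0.4],
    [[0,0,1],0,0.4],
    [[0,0,0.9],0,0.4],
    [[0,0,0.7],0,0.4],
    [[0,0,0.5],0,0.4],
    [[0,0,0.4],0,0.4],
    [[0,0,0.33],0,0.4],
    [[0,0,0],0,0.4],
    [[0,0,0],0,0.4],
    [[0,0,0],0,0.8],
    [[0,0,0],0,0.8],
    [[0,0,0],0,0.8],
    [[0,0,0],0,0.8],
    [[0,0,0],0,0.8],
    [[0,0,0],0,0.8],
  ],
)

```text
t: 26.33
ee_pos: [445.8, -177.1, 18.9]
orientation: [2.22, 2.221, 0.001]
ft_force: [-0.4, 0.9, 6.4]
width: 37.7
grasp_force: 30.0
```

```bash
python3 - <<'E'
from h import *
for _ in range(2):
    p=ctrl.get_obs()["ee_pos"]; im=gi("wrist"); print(p,fit(im,"yellow",444.2,-176.8,2,half=45))
E
```

```text
[ 445.79660773 -177.11255715   18.88469905] (array([ 445.7, -177.2,    2. ]), 4314, 4292)
[ 445.79146618 -177.10293478   18.87923444] (array([ 445.7, -177.2,    2. ]), 4311, 4289)
```

>>> move_arm(
  steps=[
    [[0,0,-0.3],0,0.8],
    [[0,0,-0.7],0,0.8],
    [[0,0,-1],0,0.8],
    [[0,0,-1],0,0.8],
    [[0,0,-1],0,0.8],
    [[0,0,-1],0,0.8],
    [[0,0,-1],0,0.8],
    [[0,0,-1],0,0.8],
    [[0.4,0,-1],0,0.8],
    [[0.9,0.21,0],0,0.8],
    [[1,0.21,0],0,0.8],
    [[1,0.21,0],0,0.8],
    [[1,0.21,0],0,0.8],
    [[1,0.21,0],0,0.8],
    [[1,0.21,0],0,0.8],
    [[1,0.21,0],0,0.8],
  ],
)

```text
t: 27.77
ee_pos: [481.7, 6.9, 218.7]
orientation: [2.221, 2.222, 0.0]
ft_force: [0.7, -1.0, 0.6]
width: 37.6
grasp_force: 30.0
```

>>> move_arm(
  steps=[
    [[1,0.21,0],0,0.8],
    [[1,0.21,0],0,0.8],
    [[1,0.21,0],0,0.8],
    [[1,0.21,0],0,0.8],
    [[1,0.21,0],0,0.8],
    [[1,0.21,0],0,0.8],
    [[1,0.21,0],0,0.8],
    [[1,0.21,0],0,0.8],
    [[1,0.21,0],0,0.8],
    [[0.8,0.2,0],0,0.8],
    [[0.5,0.2,0],0,0.8],
    [[0.15,0,0],0,0.8],
    [[0,0,0],0,0.8],
    [[0,0,0],0,0.8],
  ],
)

```text
t: 28.93
ee_pos: [538.5, 266.1, 218.0]
orientation: [-2.221, -2.222, 0.002]
ft_force: [-0.4, -0.2, 0.0]
width: 37.2
grasp_force: 30.0
```

```bash
python3 chk.py yellow 16.9
```

```text
[538.5 266.1 218. ] (array([538.4, 265.9, 201.1]), 4282, 4293)
[538.6 265.8 218.1] (array([538.5, 265.6, 201.2]), 4294, 4290)
```

>>> move_arm(
  steps=[
    [[0.03,0.06,0.4],0,0.8],
    [[0,0,0.6],0,0.8],
    [[0,0,0.5],0,0.8],
    [[0,0,0.2],0,0.8],
    [[0,0,0.15],0,0.8],
    [[0,0,0.15],0,0.8],
    [[0,0,0.12],0,0.8],
    [[0,0,0],0,0.8],
    [[0,0,0],0,0.8],
  ],
)

```text
t: 29.78
ee_pos: [540.7, 267.8, 165.4]
orientation: [2.221, 2.222, 0.0]
ft_force: [-0.1, 0.8, 0.0]
width: 37.8
grasp_force: 30.0
```

>>> move_arm(
  steps=[
    [[0,0,0.08],0,0.8],
    [[0,0,0.06],0,0.8],
    [[0,0,0.04],0,0.8],
    [[0,0,0],0,0.8],
    [[0,0,0],0,0.8],
  ],
)

```text
t: 30.2
ee_pos: [540.5, 267.7, 160.7]
orientation: [-2.221, -2.222, 0.0]
ft_force: [0.4, 0.3, -0.6]
width: 37.6
grasp_force: 30.0
```

>>> move_arm(
  steps=[
    [[-0.02,0,0.04],0,0.8],
    [[0,0,0.04],0,0.8],
    [[0,0,0.02],0,0.8],
    [[0,0,0],0,0.8],
  ],
)

```text
t: 30.53
ee_pos: [540.6, 267.2, 158.4]
orientation: [2.221, 2.222, 0.0]
ft_force: [-1.0, -0.1, 2.8]
width: 37.9
grasp_force: 30.0
```

>>> move_arm(
  steps=[
    [[0,0,0.03],0,0.8],
    [[0,0,0.02],0,0.8],
    [[0,0,0],0,0.8],
  ],
)

```text
t: 30.78
ee_pos: [540.7, 267.3, 158.3]
orientation: [2.221, 2.222, 0.001]
ft_force: [-2.7, -1.3, 11.5]
width: 37.6
grasp_force: 30.0
```

Seated with 11.5 N; release and rise.

>>> move_arm(
  steps=[
    [[0,0,-0.02],0,0.4],
    [[0,0,0],0,0.4],
    [[0,0,0],0,0.4],
    [[0,0,0],0,0.4],
    [[0,0,-0.4],0,0.4],
    [[0,0,-0.8],0,0.4],
    [[0,0,-1],0,0.4],
    [[0,0,-1],0,0.4],
    [[0,0,-0.5],0,0.4],
    [[0,0,0],0,0.4],
    [[0,0,0],0,0.4],
  ],
)

```text
t: 31.7
ee_pos: [540.6, 267.2, 250.2]
orientation: [2.22, 2.222, 0.002]
ft_force: [0.5, -1.1, -0.0]
width: 52.8
grasp_force: 0.0
```

```bash
python3 stk.py yellow 142
```

```text
[540.6 267.2 250.2] (array([540.2, 267.1, 142. ]), 1812, 1875)
[317.2  98.6] [330.5 110. ]
317 97 332 110
```

View pics/stk_yellow.png

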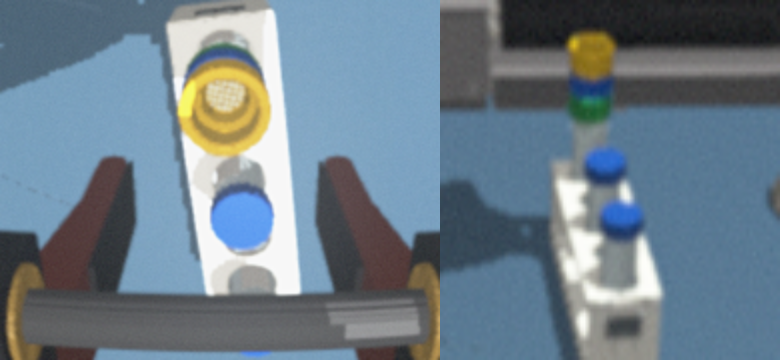

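>>> move_arm(
  steps=[
    [[-0.6,-0.18,0],0,0.15],
    [[-1,-0.18,0],0,0.15],
    [[-1,-0.18,0],0,0.15],
    [[-1,-0.18,0],0,0.15],
    [[-1,-0.18,0],0,0.15],
    [[-1,-0.18,0],0,0.15],
    [[-1,-0.18,0],0,0.15],
    [[-1,-0.18,0],0,0.15],
    [[-1,-0.18,0],0,0.15],
    [[-1,-0.18,0],0,0.15],
    [[-1,-0.18,0],0,0.15],
    [[-1,-0.18,0],0,0.15],
    [[-1,-0.18,0],0,0.15],
    [[-1,-0.18,0],0,0.15],
    [[-1,-0.18,0],0,0.15],
    [[-1,-0.18,0],0,0.15],
    [[-1,-0.18,0],0,0.15],
    [[-1,-0.18,0],0,0.15],
    [[-1,-0.18,0],0,0.15],
    [[-1,-0.18,0],0,0.15],
  ],
)

```text
t: 33.47
ee_pos: [448.9, -224.0, 248.7]
orientation: [-2.219, -2.22, 0.001]
ft_force: [0.2, 0.6, -0.4]
width: 74.7
grasp_force: 0.0
```

>>> move_arm(
  steps=[
    [[-0.9,-0.18,0],0,0.15],
    [[-0.4,0,0.5],0,0.15],
    [[0,0,1],0,0.15],
    [[0,0,0.5],0,0.15],
    [[0,0,0],0,0.15],
    [[0,0,0],0,0.15],
  ],
)

```text
t: 33.97
ee_pos: [445.1, -254.6, 198.2]
orientation: [-2.218, -2.22, 0.001]
ft_force: [0.1, 0.7, 0.3]
width: 74.6
grasp_force: 0.0
```

```bash
python3 - <<'E'
from h import *
for c in ("wrist","top"):
    p=ctrl.get_obs()["ee_pos"]; im=gi(c); print(p)
    for b in cams.cut_out(c,"funnel")[:2]:
        u,v,w,h=b["rect"]; print(b["p"],b["rect"],at_z(im,u,v,52)); 
        try: print(fit(im,b["pixels"],446,-255,2,"f",40))
        except Exception as e: print(e)
    if c=="wrist":
        g=cv2.resize(im["image"][130:330,210:430,::-1],None,fx=3,fy=3)
        for q in ((446,-255,55),):
            pts=np.array([proj(im,np.array(q)+[27*np.cos(t),27*np.sin(t),0]) for t in np.linspace(0,6.28,60)])
            cv2.polylines(g,[np.int32((pts-[210,130]+.5)*3)],True,(0,0,255),1)
        cv2.imwrite("pics/w7.png",g)
E
```

```text
[ 445.11143449 -254.57851809  198.22759427]
0.89 [324.2, 185.7, 51.1, 57.4] [ 446.44822494 -254.99170389   52.        ]
(array([ 445.5, -254.8,    2. ]), 2365, 2248)
[ 446.45786176 -255.16343449  200.00993812]
0.79 [448.5, 243.3, 25.4, 21.7] [ 444.50626631 -254.66069381   52.        ]
(array([ 446.5, -255.8,    2. ]), 616, 588)
0.39 [238.6, 188.4, 96.6, 38.6] [551.63011164 189.47053062  52.        ]
OpenCV(4.12.0) /io/opencv/modules/imgproc/src/drawing.cpp:2404: error: (-215:Assertion failed) points.checkVector(2, CV_32S) >= 0 in function 'fillConvexPoly'
```

View pics/w7.png

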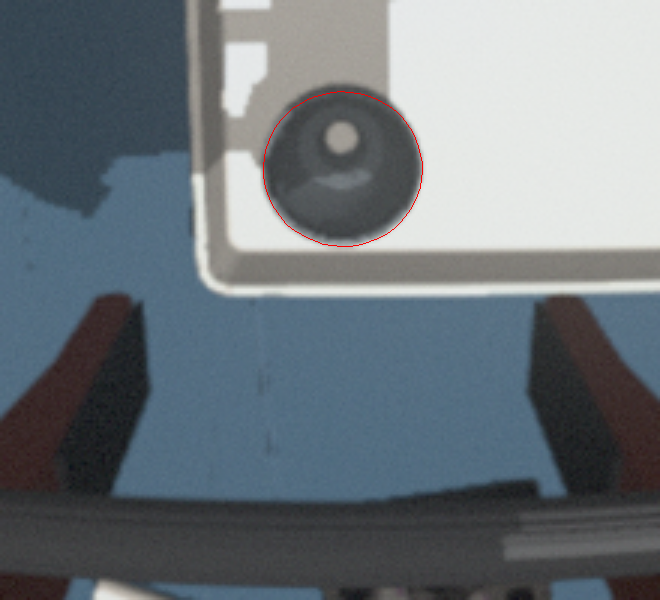

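>>> move_arm(
  steps=[
    [[0.02,0,0.5],0,0.15],
    [[0,0,1],0,0.15],
    [[0,0,1],0,0.15],
    [[0,0,1],0,0.15],
    [[0,0,1],0,0.15],
    [[0,0,0.7],0,0.15],
    [[0,0,0.5],0,0.15],
    [[0,0,0.4],0,0.15],
    [[0,0,0.36],0,0.15],
    [[0,0,0],0,0.15],
    [[0,0,0],0,0.15],
    [[0,0,0],0,0.6],
    [[0,0,0],0,0.6],
    [[0,0,0],0,0.6],
    [[0,0,0],0,0.6],
    [[0,0,0],0,0.6],
    [[0,0,0],0,0.6],
  ],
)

```text
t: 35.58
ee_pos: [446.8, -255.2, 39.0]
orientation: [2.22, 2.221, 0.0]
ft_force: [-0.6, 0.1, 5.9]
width: 54.2
grasp_force: 30.0
```

```bash
cat > fun.py <<'E'
import sys; from h import *
off=float(sys.argv[1])
for k in range(2):
    p=ctrl.get_obs()["ee_pos"]; im=gi("wrist"); print(p.round(1))
    q=np.array([p[0],p[1],p[2]-off+53])
    for b in cams.cut_out("wrist","funnel")[:1]:
        print(b["p"],b["rect"],fit(im,b["pixels"],p[0],p[1],p[2]-off,"f",70))
g=cv2.resize(im["image"][130:330,210:430,::-1],None,fx=3,fy=3)
for r in (25,27):
    pts=np.array([proj(im,q+[r*np.cos(t),r*np.sin(t),0]) for t in np.linspace(0,6.28,60)])
    cv2.polylines(g,[np.int32((pts-[210,130]+.5)*3)],True,(0,0,255),1)
cv2.imwrite("pics/%s.png"%sys.argv[2],g)
E
python3 fun.py 35.5 w8
```

```text
[ 446.8 -255.2   39. ]
0.95 [324.1, 249.6, 103.1, 95.5] (array([ 446.6, -253.8,    3.5]), 8025, 8090)
[ 446.8 -255.1   39. ]
0.98 [322.7, 249.7, 101.8, 94.9] (array([ 446.7, -253.8,    3.5]), 7986, 8091)
```

View pics/w8.png

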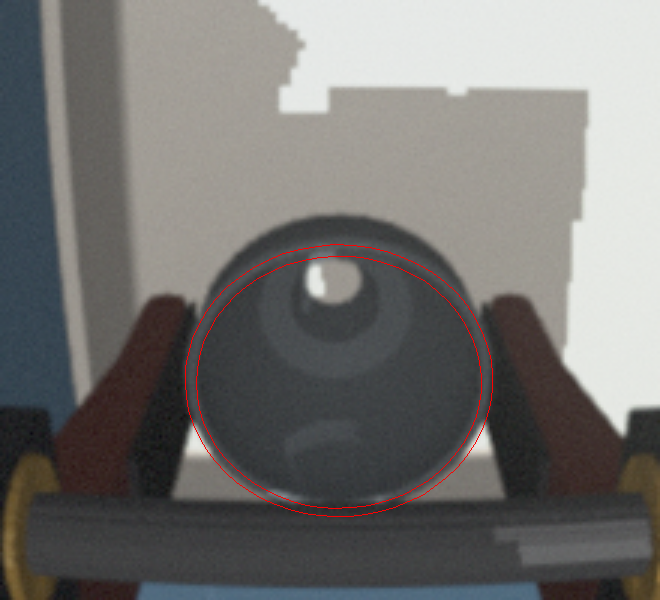

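>>> move_arm(
  steps=[
    [[0,0,-0.3],0,0.6],
    [[0,0,-0.7],0,0.6],
    [[0,0,-1],0,0.6],
    [[0,0,-1],0,0.6],
    [[0,0,-1],0,0.6],
    [[0,0,-1],0,0.6],
    [[0,0,-1],0,0.6],
    [[0,0,-1],0,0.6],
    [[0.3,0,-1],0,0.6],
    [[0.7,0.18,-0.84],0,0.6],
    [[1,0.18,0],0,0.6],
    [[1,0.18,0],0,0.6],
    [[1,0.18,0],0,0.6],
    [[1,0.18,0],0,0.6],
    [[1,0.18,0],0,0.6],
    [[1,0.18,0],0,0.6],
    [[1,0.18,0],0,0.6],
    [[1,0.18,0],0,0.6],
    [[1,0.18,0],0,0.6],
    [[1,0.18,0],0,0.6],
  ],
)

```text
t: 37.45
ee_pos: [495.3, 21.4, 259.7]
orientation: [-2.221, -2.222, 0.0]
ft_force: [-0.2, -0.7, -0.7]
width: 53.9
grasp_force: 30.0
```

>>> move_arm(
  steps=[
    [[1,0.18,0],0,0.6],
    [[1,0.18,0],0,0.6],
    [[1,0.18,0],0,0.6],
    [[1,0.18,0],0,0.6],
    [[1,0.18,0],0,0.6],
    [[1,0.18,0],0,0.6],
    [[1,0.18,0],0,0.6],
    [[0.9,0.18,0],0,0.6],
    [[0.8,0.18,0],0,0.6],
    [[0.6,0.14,0],0,0.6],
    [[0.4,0,0],0,0.6],
    [[0.14,0,0],0,0.6],
    [[0,0,0],0,0.6],
    [[0,0,0],0,0.6],
  ],
)

```text
t: 38.62
ee_pos: [539.2, 265.5, 259.3]
orientation: [-2.221, -2.222, 0.001]
ft_force: [-0.0, -1.3, -0.3]
width: 53.9
grasp_force: 30.0
```

```bash
python3 fun.py 37 w9
```

```text
[539.2 265.5 259.3]
0.73 [324.9, 251.2, 107.5, 94.2] (array([539.1, 266.1, 222.3]), 8113, 7928)
[539.4 265.2 259.5]
0.96 [324.2, 248.0, 101.8, 96.8] (array([539.4, 265.9, 222.5]), 8111, 7938)
```

View pics/w9.png

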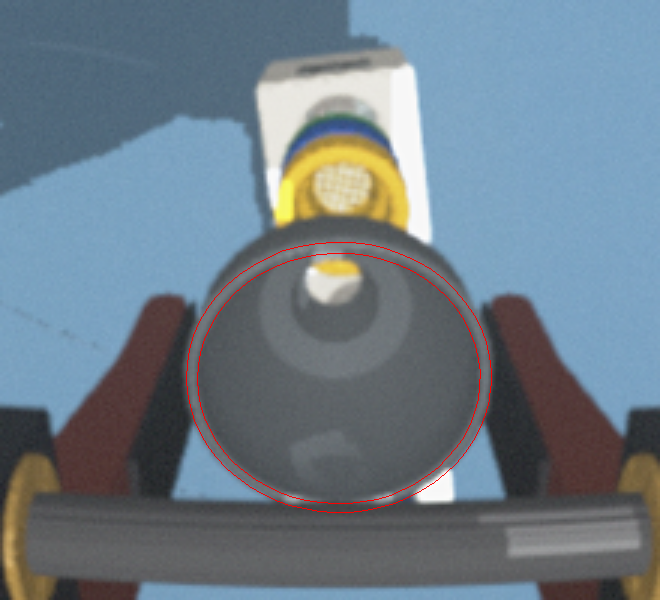

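>>> move_arm(
  steps=[
    [[0.03,0.03,0.4],0,0.6],
    [[0,0,0.7],0,0.6],
    [[0,0,0.5],0,0.6],
    [[0,0,0.2],0,0.6],
    [[0,0,0.15],0,0.6],
    [[0,0,0.15],0,0.6],
    [[0,0,0.12],0,0.6],
    [[0,0,0],0,0.6],
    [[0,0,0],0,0.6],
  ],
)

```text
t: 39.57
ee_pos: [540.5, 267.0, 204.2]
orientation: [2.221, 2.222, 0.001]
ft_force: [-0.7, -0.2, -1.1]
width: 53.8
grasp_force: 30.0
```

>>> move_arm(
  steps=[
    [[0,0,0.06],0,0.6],
    [[0,0,0.05],0,0.6],
    [[0,0,0.04],0,0.6],
    [[0,0,0],0,0.6],
    [[0,0,0],0,0.6],
  ],
)

```text
t: 39.98
ee_pos: [540.3, 266.9, 200.2]
orientation: [-2.221, -2.222, 0.0]
ft_force: [0.1, 0.1, -0.9]
width: 53.8
grasp_force: 30.0
```

>>> move_arm(
  steps=[
    [[0,0,0.04],0,0.6],
    [[0,0,0.04],0,0.6],
    [[0,0,0.04],0,0.6],
    [[0,0,0],0,0.6],
  ],
)

```text
t: 40.32
ee_pos: [540.2, 266.9, 196.9]
orientation: [-2.221, -2.222, 0.0]
ft_force: [0.0, -0.1, -1.4]
width: 53.5
grasp_force: 30.0
```

>>> move_arm(
  steps=[
    [[0,0,0.03],0,0.6],
    [[0,0,0.02],0,0.6],
    [[0,0,0],0,0.6],
  ],
)

```text
t: 40.57
ee_pos: [540.9, 267.2, 196.6]
orientation: [2.22, 2.222, 0.002]
ft_force: [0.7, -0.2, 3.5]
width: 54.2
grasp_force: 30.0
```

>>> move_arm(
  steps=[
    [[0,0,0.03],0,0.6],
    [[0,0,0],0,0.6],
  ],
)

```text
t: 40.73
ee_pos: [541.2, 267.3, 196.5]
orientation: [2.22, 2.222, 0.004]
ft_force: [-0.2, -1.0, 7.8]
width: 53.9
grasp_force: 30.0
```

Contact at the predicted height; release to 74 mm and rise.

>>> move_arm(
  steps=[
    [[0,0,-0.02],0,0.15],
    [[0,0,0],0,0.15],
    [[0,0,0],0,0.15],
    [[0,0,0],0,0.15],
    [[0,0,-0.4],0,0.15],
    [[0,0,-0.8],0,0.15],
    [[0,0,-1],0,0.15],
    [[0,0,-1],0,0.15],
    [[0,0,-0.5],0,0.15],
    [[0,0,0],0,0.15],
    [[0,0,0],0,0.15],
  ],
)

```text
t: 41.65
ee_pos: [540.3, 266.9, 288.5]
orientation: [2.22, 2.222, 0.002]
ft_force: [-0.4, 1.0, -0.5]
width: 74.8
grasp_force: 0.0
```

```bash
python3 - <<'E'
from h import *
im=gi("wrist"); s=gi("side")
for c,i in (("wrist",im),("side",s)):
    b=cams.cut_out(c,"funnel")[0]; P=np.array(model(i,(540.3,267,160),PROF["f"][2:])); print(b["p"],b["rect"],P.min(0),P.max(0))
    if c=="wrist": print(fit(i,b["pixels"],540,267,160,"f",45))
cv2.imwrite("pics/fin.png",np.hstack([cv2.resize(im["image"][150:330,210:430,::-1],None,fx=2,fy=2),cv2.resize(s["image"][75:165,280:380,::-1],None,fx=3.4,fy=4)]))
E
```

```text
0.9 [323.4, 202.9, 65.9, 66.7] [288.87929854 169.4232341 ] [355.7319135  236.80150499]
(array([539.6, 267.4, 160. ]), 3741, 3555)
0.72 [326.4, 94.5, 16.9, 18.9] [314.77431587  85.18191317] [333.78443625 104.2103979 ]
```

View pics/fin.png

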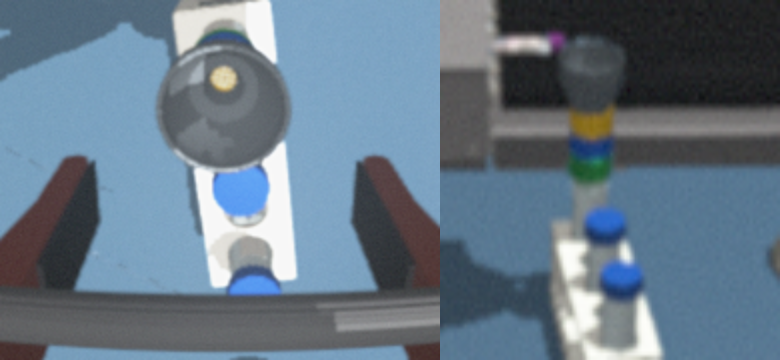

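The stack green, blue, yellow, funnel stands straight on the tube: funnel rim at about (224, 107) in the left crop, column at about (592, 110) in the side crop. The gripper is clear of it, so I am handing in.

```bash
python3 -c "
from workcell import ctrl
print(ctrl.close_job())"
```

```text
the job is handed in; nothing more can be done
None
```

I built the cascade on the open tube in the order green, blue, yellow, funnel, and handed the job in at about 42 s of robot time. The last pictures show all four seated and straight. I did not touch the red strainer or the capped tubes, and no verdict came back.

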